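# Put the lithographer's press kit back in its fitted holders

## Robot

A 6-joint arm with a two-finger parallel gripper is mounted at the origin on a cart in front of the work surface, level with it; the furniture and walls round the work are solid. World frame = base frame: x ahead of the robot, y to its left, z up, the work surface at z = 0. Lengths are in m, angles in rad, forces in N, time in s.
With the tool pointing down it reaches from about 0.3 to 0.75 m from the base axis. Payload 8.5 kg.
Tool frame: the origin (TCP) lies at the very end of the fingers, on their centre line; the grasp point (between the pads) lies 19 mm behind it; z points along the fingers, y is the direction in which the jaws open and shut (so a half turn about z gives the same grasp; the last joint's range is limited). The gripper opens to 85 mm and grips with 20 to 120 N. Pads are 22 mm wide; open, the fingers measure 114 mm over their backs; the gripper's body (76 mm by 85 mm) begins 54 mm behind the grasp point. The pads swing forward as they close: fully open they stand 13 mm farther back than shut.
Start: joints at [0.914, 0.381, 1.297, -0, 1.464, -0.215], TCP at [0.235, 0.497, 0.231] pointing down, gripper open.
Joint ranges: [-3.11, 3.11], [-0.89, 2.33], [0.22, 2.48], [-1.42, 4.56], [0.17, 2.85], [-2.88, 2.88]. Speed limits (rad/s): [2.39, 2.39, 3.14, 3.14, 3.14, 3.14].

## Interface

Orientations are given as a unit quaternion [x, y, z, w].
In Python, from workcell import ctrl gives the robot as it stands.
- The arm moves only by the tool send_rows, never from a script. Its argument "deltas" is text: rows parted by semicolons, each of 6 numbers parted by spaces: the shift along the tool's x, y, z in cm, then the turn, a rotation vector about the tool's x, y, z in degrees. A call has 1 to 12 rows; each row shifts and turns the commanded pose from where the row before left it, along the tool's axes as they then stand; what a row does not reach is not made up. A row lasts 1/10 s, in which the tool goes at most 50 mm and 8.59 degrees, less where a joint would pass 70% of its speed; a pose out of reach is approached as far as the arm can. A call is refused whole if a number of a shift passes 5 or a number of a turn 8.59, either way. A call with a gripper value outside its range is refused whole. "jaw" is the finger opening in cm, from 0 to 8.54, set as the call begins (left out, the last holds). The fingers move at their own pace and stop on an object; "grip_force" is the grip in N (left out, the last holds). Time passes only in rows, so rows that do not move let the fingers close. It gives the time, the measured TCP pose, the force and the opening at its end, in the units of the state.
- ctrl.get_state(): the state, without advancing time (a new reading comes with each control period).
- ctrl.camera(name): name is "scene" or "top" or "wrist"; returns the picture (384x512x3 uint8, red, green, blue); there is no depth.
- ctrl.calibration(name): a dict with "intrinsics" (3x3 intrinsics, pixels), "position" and "attitude" of the camera in the world; the wrist camera has in their place "tool_from_camera" (4x4, takes a point from camera to tool coordinates, whose origin is the TCP and whose axes are the flange's). Camera axes: x right, y down, z forward; pixel columns grow to the right and rows downward; lengths in m; the calibration is good to about 2 mm. A picture is of the moment at which its call begins: read the wrist's pose just before it. calibration takes no time and is no camera call.
- ctrl.close_job(): hands the job in, once; it reports no verdict.
Trained networks look in the newest picture that a camera, given by its name, has taken for a name from the list of things; names that differ only in an ending like _2 or _b are one class to them, and where a whole thing is asked for, a point or a joint stands for the part that bears it (a point fixed in the world has none). Each returns a list of dicts, best first, with "p" (0 to 1); they miss things now and then, are a little off and sometimes report something else, mostly with a low value. They report only what shows in the picture. A call takes as long as a camera call. They do not tell look-alikes from the thing itself.
- ctrl.search_frame(camera, query): "bbox" ([left, top, width, height] in pixels, round what is visible of it).
- ctrl.tip_of(camera, query): "uv" ([column, row] in pixels: a listed point, or the origin of a listed thing).
The state is a dict: "t": time; "q": joint angles; "joint_vel": joint speeds; "effort": joint torques, N m; "ee_pos": TCP position; "ee_rot": TCP orientation; "ft_force": force on the tool from outside, world axes, zero at the start; "wrist_torque": the same for the moment, N m; "finger_gap": finger opening in m.
Only numpy, scipy, OpenCV 4.12 (cv2) and the standard library are available. Lean on these libraries where they do the work, as an engineer would, in place of code of your own. Each camera call takes 0.05 s, during which the arm holds its last target. There are 200 camera calls.

## Task

The edition is printed, so put the press kit away: stand each of the two scraper bars, leather edge up, in the guide stand that fits its length, slid fully down onto the foot, and set each of the two tins upright on the floor of the bored block that fits it. Do not knock over or lay down any of them on the way, and leave the ink knife and the marker pen where they lie.

Things in the scene. Friction and masses are not known exactly. Their poses are not given: they have to be found in the camera images.
- long_bar: Litho scraper bar of pale hardwood standing on its flat back, dark leather edge up: 116 mm long, 14 mm thick, 58 mm high, about 110 g; sides flat and vertical up to 42 mm, tapering above. Grip across the 14 mm at mid-length. Origin: centre of underside; x along its length, y across, z up; half a turn makes no difference.
- short_bar: Litho scraper bar of pale hardwood standing on its flat back, dark leather edge up: 84 mm long, 14 mm thick, 58 mm high, about 80 g; sides flat and vertical up to 42 mm, tapering above. Grip across the 14 mm at mid-length. Origin: centre of underside; x along its length, y across, z up; half a turn makes no difference.
- wide_tin: The wider tin: cream-coloured, closed, a plain cylinder 53 mm in diameter and 61 mm high, standing upright, about 250 g. Origin: centre of its underside; z up.
- slim_tin: The slim shaker tin: white, closed, a plain cylinder 33 mm in diameter and 71 mm high, standing upright, about 70 g. Origin: centre of its underside; z up.
- long_stand: Fixed stand for the long scraper bar: plywood foot 169 x 64 x 12 mm, an aluminium guide at each end (its x ends). Between the back walls 121 mm; grooves 18 mm wide (y), 8 mm deep (x), 105 mm open between them; straight to 48 mm above the table, then lips flare 9 mm outward, up to 55 mm. Seated, the bar rests on the foot, 12 mm up. Origin: centre of underside; x from guide to guide, either way alike; z up.
- short_stand: Fixed stand for the short scraper bar: plywood foot 137 x 64 x 12 mm, an aluminium guide at each end (its x ends). Between the back walls 89 mm; grooves 18 mm wide (y), 8 mm deep (x), 73 mm open between them; straight to 48 mm above the table, then lips flare 9 mm outward, up to 55 mm. Seated, the bar rests on the foot, 12 mm up. Origin: centre of underside; x from guide to guide, either way alike; z up.
- wide_block: Fixed plywood block 92 x 92 x 20 mm with one round blind hole 62 mm in diameter, its rim bevelled 4 mm, its floor 7 mm above the table. Holds the wider tin. Origin: centre of the underside, below the centre of the hole; z up.
- slim_block: Fixed plywood block 72 x 72 x 20 mm with one round blind hole 42 mm in diameter, its rim bevelled 4 mm, its floor 7 mm above the table. Holds the slim tin. Origin: centre of the underside, below the centre of the hole; z up.
- ink_knife: Bystander: an ink knife with a black riveted handle lying flat, 37 x 117 x 14 mm. To be left alone. Origin: centre of its underside; y along its length.
- marker_pen: Bystander: a green and black marker pen lying flat, 12 x 108 x 12 mm. To be left alone. Origin: centre of its underside; y along its length.
Mind the look-alikes: they are no part of the job. What is shaped like the short_bar but blue is not meant.

How it is judged:
At the end, for the whole second after the job is handed in: Each bar stands in the stand of its length: centre within 6 mm, aligned within 0.15 rad, underside within 3 mm of the foot's top. Each tin stands in the block of its size: centre within 8 mm, underside within 3 mm of the hole's floor. All four upright within 0.12 rad, released, at rest (horizontal distance between long_bar and long_stand below 0.006 m and z of long_bar in the frame of long_stand between 0.009 and 0.015 m and angle between each of long_bar, short_bar, wide_tin, slim_tin's own z axis and vertical below 0.12 rad and linear speed of each of long_bar, short_bar, wide_tin, slim_tin below 0.02 m/s and angular speed of each of long_bar, short_bar, wide_tin, slim_tin below 0.2 rad/s and angle between the x axis of long_bar and the x axis of long_stand, either way round below 0.15 rad and horizontal distance between short_bar and short_stand below 0.006 m and z of short_bar in the frame of short_stand between 0.009 and 0.015 m and angle between the x axis of short_bar and the x axis of short_stand, either way round below 0.15 rad and horizontal distance between wide_tin and wide_block below 0.008 m and z of wide_tin in the frame of wide_block between 0.004 and 0.01 m and horizontal distance between slim_tin and slim_block below 0.008 m and z of slim_tin in the frame of slim_block between 0.004 and 0.01 m); the robot touches nothing.
It fails at once if a scraper bar or a tin is tipped by more than 0.6 rad (angle between any of long_bar, short_bar, wide_tin, slim_tin's own z axis and vertical above 0.6 rad).
It fails at once if the ink knife or the marker pen is moved by more than 30 mm (distance of any of ink_knife, marker_pen from where it was at the start of the episode above 0.03 m).
It also fails if it takes over 109 s, if anything falls off the work surface, if the arm or the gripper's body presses on something with over 40 N, if the wrist force passes 120 N, or if a joint passes its speed limit or range.

## Working session

There is one attempt and no reset: what is moved stays moved. The work goes in short steps, Python scripts to look and compute and a tool call to move; the robot and the scene stay as the last step left them, time stands still between calls to the robot, and variables do not carry over. Pictures are saved under pics/ and viewed, about 12 in all and at most 16, crops included, and the job is handed in when it is done.

Besides the shell and the picture viewer there is one more tool, called after ">>>" as name(argument=value, ...) on one line, values as JSON. send_rows: Moves the arm, as the interface text tells. Its arguments: {"type":"object","properties":{"deltas":{"type":"string"},"jaw":{"type":"number"},"grip_force":{"type":"number"}},"required":["deltas"]}

```bash
mkdir -p pics; ls
cat > h.py <<'E'
import numpy as np, cv2
from scipy.spatial.transform import Rotation as R
from workcell import ctrl
def cam(name,st=None):
    c=ctrl.calibration(name); K=np.array(c["intrinsics"])
    if name=="wrist":
        st=st or ctrl.get_state(); T=np.eye(4); T[:3,:3]=R.from_quat(st["ee_rot"]).as_matrix(); T[:3,3]=st["ee_pos"]
        T=T@np.array(c["tool_from_camera"]); return K,T[:3,:3],T[:3,3]
    a=np.array(c["attitude"]); 
    Rm=R.from_quat(a).as_matrix() if a.size==4 else a.reshape(3,3)
    return K,Rm,np.array(c["position"])
def ray(cm,uv,z):
    K,Rm,p=cm; d=Rm@np.linalg.solve(K,[uv[0],uv[1],1.]); return p+d*(z-p[2])/d[2]
def proj(cm,X):
    K,Rm,p=cm; q=K@(Rm.T@(np.array(X)-p)); return q[:2]/q[2]
def snap(name,f=None):
    im=ctrl.camera(name)
    if f: cv2.imwrite("pics/"+f,cv2.cvtColor(im,cv2.COLOR_RGB2BGR))
    return im
E
python3 - <<'E'
from h import *
st=ctrl.get_state(); print(st["ee_pos"],st["ee_rot"],st["t"])
for n in("scene","top"):print(n,ctrl.calibration(n))
print(ctrl.calibration("wrist"))
zs=dict(long_bar=0,short_bar=0,wide_tin=0,slim_tin=0,long_stand=0,short_stand=0,wide_block=0,slim_block=0,ink_knife=0,marker_pen=0)
ims=[snap("top","top0.png"),snap("scene","scene0.png")]
cv2.imwrite("pics/both0.png",cv2.cvtColor(np.hstack([cv2.resize(i,(800,600))for i in ims[:1]]),cv2.COLOR_RGB2BGR))
c=cam("top")
for k in zs:
    for d in ctrl.tip_of("top",k)[:3]: print(k,round(d["p"],2),np.round(d["uv"],1),ray(c,d["uv"],0).round(3))
E
```

```text
pics
[0.23498244 0.49694802 0.23069813] [ 2.19123067e-01  9.75696939e-01 -6.85244374e-04 -3.08753520e-04] 0.0
scene {'intrinsics': array([[379.88878003,   0.        , 254.90449769],
       [  0.        , 379.88878003, 190.21208206],
       [  0.        ,   0.        ,   1.        ]]), 'position': array([-0.10466281,  0.99607741,  0.57981098]), 'attitude': array([-0.30077923,  0.81279249, -0.46837915,  0.17181733])}
top {'intrinsics': array([[416.63595451,   0.        , 255.97819041],
       [  0.        , 416.63595451, 193.54860146],
       [  0.        ,   0.        ,   1.        ]]), 'position': array([0.41306951, 0.29281252, 1.05182829]), 'attitude': array([-0.6966751 ,  0.71646554, -0.01986953,  0.03043238])}
{'intrinsics': array([[323.70998066,   0.        , 252.97533093],
       [  0.        , 323.70998066, 194.22289392],
       [  0.        ,   0.        ,   1.        ]]), 'tool_from_camera': array([[-6.19567232e-04, -9.51662060e-01, -3.07146447e-01,
         7.75038116e-02],
       [ 9.99999654e-01, -4.19287020e-04, -7.18053132e-04,
        -2.10379134e-04],
       [ 5.54561404e-04, -3.07146786e-01,  9.51661991e-01,
        -1.43061669e-01],
       [ 0.00000000e+00,  0.00000000e+00,  0.00000000e+00,
         1.00000000e+00]])}
long_bar 0.78 [279.3 201.8] [0.466 0.249 0.   ]
short_bar 0.76 [256.5 247. ] [0.354 0.31  0.   ]
short_bar 0.7 [211.8 111.4] [0.703 0.415 0.   ]
short_bar 0.65 [181.9 284.7] [0.265 0.499 0.   ]
wide_tin 0.75 [357.4 176.5] [0.524 0.05  0.   ]
slim_tin 0.56 [323.3 208.2] [0.446 0.139 0.   ]
long_stand 0.84 [352.7 109. ] [0.698 0.054 0.   ]
short_stand 0.65 [211.9 177.6] [0.532 0.418 0.   ]
short_stand 0.41 [302.2 122.2] [0.668 0.184 0.   ]
wide_block 0.95 [305.3 122.8] [0.666 0.176 0.   ]
slim_block 0.78 [256.2 145. ] [0.612 0.304 0.   ]
ink_knife 0.83 [220.8 272.9] [0.292 0.401 0.   ]
marker_pen 0.63 [194.4 214.3] [0.44  0.465 0.   ]
```

View pics/both0.png

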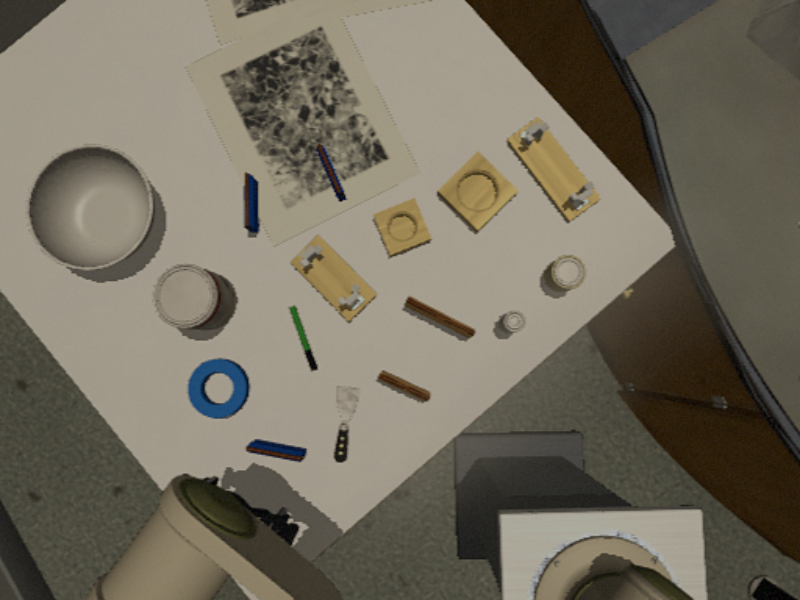

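View pics/scene0.png

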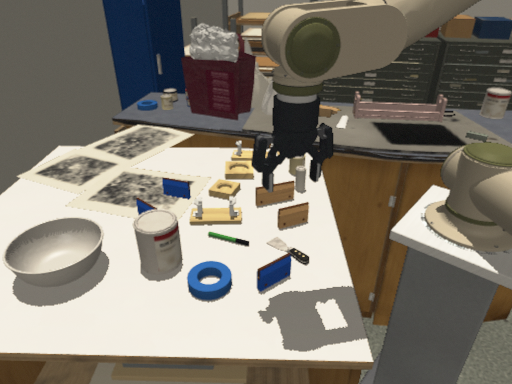

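Top view (800 px): the wooden bars are at (440,317), long, and (404,386), short. The three blue bars at (251,204), (331,172) and (277,450) are decoys, and the wood colour fits the description. Tins are at (568,273) wide and (513,322) slim. Stands are at (552,168) long and (334,278) short, blocks at (477,190) and (402,227). I'll confirm with one crop and fit the poses.

```bash
cat > fit.py <<'E'
from h import *
from scipy.optimize import minimize
def box(l,w,h): return np.array([[a*l/2,b*w/2,c] for a in(-1,1) for b in(-1,1) for c in(0,h)])
def cyl(d,h,z0=0): 
    t=np.linspace(0,2*np.pi,32,endpoint=False); return np.array([[d/2*np.cos(a),d/2*np.sin(a),z] for a in t for z in(z0,h)])
def bar(l): return np.vstack([box(l,.014,.042),box(l,.005,.058)])
M=dict(long_bar=bar(.116),short_bar=bar(.084),wide_tin=cyl(.053,.061),slim_tin=cyl(.033,.071),
 long_stand=box(.169,.064,.012),short_stand=box(.137,.064,.012),wide_block=box(.092,.092,.02),slim_block=box(.072,.072,.02))
def hull(cm,k,p):
    c,s=np.cos(p[2]),np.sin(p[2]); P=M[k]@np.array([[c,s,0],[-s,c,0],[0,0,1]])+[p[0],p[1],0]
    return cv2.convexHull(np.array([proj(cm,X) for X in P],np.float32))[:,0]
def fit(cm,k,mask_hull,p0):
    A=mask_hull.astype(np.float32); aA=cv2.contourArea(A)
    def f(p):
        B=hull(cm,k,p); i,_=cv2.intersectConvexConvex(A,B); return 1-i/(aA+cv2.contourArea(B)-i)
    best=None
    for y0 in([0] if 'tin' in k else np.arange(0,np.pi,np.pi/8)):
        r=minimize(f,[p0[0],p0[1],y0],method='Nelder-Mead',options=dict(initial_simplex=np.array([[0,0,0],[.01,0,0],[0,.01,0],[0,0,.2]])+[p0[0],p0[1],y0],maxiter=150,xatol=1e-5,fatol=1e-5))
        if best is None or r.fun<best.fun: best=r
    return best.x,1-best.fun
E
cat > a.py <<'E'
from fit import *
im=cv2.imread("pics/top0.png"); c=cam("top"); hsv=cv2.cvtColor(im,cv2.COLOR_BGR2HSV)
seeds=dict(long_bar=(.466,.249),short_bar=(.354,.31),long_stand=(.698,.054),short_stand=(.532,.418),wide_block=(.666,.176),slim_block=(.612,.304))
vis=im.copy()
for k,s in seeds.items():
    uv=proj(c,[*s,0.01]); m=np.zeros(im.shape[:2],np.uint8); cv2.circle(m,tuple(np.int32(uv)),36,255,-1)
    S=hsv[...,1]; mk=((S>(70))&(hsv[...,0]<35)&(m>0)).astype(np.uint8)
    n,l,st,ce=cv2.connectedComponentsWithStats(mk); j=min(range(1,n),key=lambda j:np.hypot(*(ce[j]-uv))-0.3*st[j,4]**.5*2)
    h=cv2.convexHull(cv2.findContours((l==j).astype(np.uint8),0,2)[0][0])[:,0].astype(float)
    ce_=h.mean(0); h=ce_+(h-ce_)*1.0
    p,i=fit(c,k,h,s); print(k,p.round(4),round(i,3),st[j,4])
    cv2.polylines(vis,[np.int32(hull(c,k,p)*1)],True,(0,0,255),1)
for k,s in dict(wide_tin=(.524,.05),slim_tin=(.446,.139)).items():
    cv2.polylines(vis,[np.int32(hull(c,k,(*s,0)))],True,(255,0,0),1)
v=np.hstack([cv2.resize(x[70:280,180:400],None,fx=1.8,fy=1.8*1.4,interpolation=2) for x in (im,vis)])
cv2.imwrite("pics/v1.png",v)
E
python3 a.py
```

```text
long_bar [0.4625 0.247  1.0772] 0.948 330
short_bar [0.3561 0.3056 1.1017] 0.945 242
long_stand [0.6983 0.0538 0.601 ] 0.965 1443
short_stand [0.531  0.4154 0.7584] 0.975 1150
wide_block [0.6641 0.1774 0.7755] 0.96 1388
slim_block [0.6098 0.3018 1.9284] 0.982 865
```

View pics/v1.png

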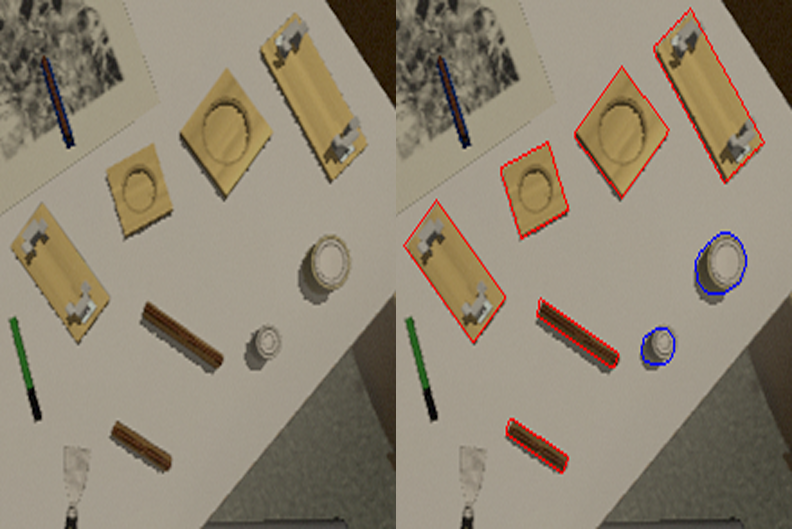

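```bash
cat > plan.py <<'E'
import sys
from h import *
def plan(x,y,z,yawdeg,sym=True):
    st=ctrl.get_state(); Rm=R.from_quat(st["ee_rot"]).as_matrix(); p=np.array(st["ee_pos"])
    psi=np.degrees(np.arctan2(Rm[1,0],Rm[0,0])); q6=np.degrees(st["q"][5])
    d=(psi-yawdeg+90)%180-90 if sym else (psi-yawdeg+180)%360-180
    a=np.radians(psi-d); X=np.array([np.cos(a),np.sin(a),0]);Y=np.array([np.sin(a),-np.cos(a),0])
    dp=np.array([x,y,z])-p
    print("t%.1f"%st["t"],"pos",p.round(4),"psi %.1f q6 %.1f"%(psi,q6),"tilt",Rm[:2,2].round(3),"| turn z %.1f"%d,"then tool xyz cm",np.round([dp@X*100,dp@Y*100,-dp[2]*100],2), "| before-turn xyz",np.round(Rm.T@dp*100,2))
if __name__=="__main__": plan(*map(float,sys.argv[1:5]))
E
python3 plan.py .4625 .247 .13 61.7
```

```text
t0.6 pos [0.2352 0.4972 0.2313] psi 154.7 q6 -12.3 tilt [-0. -0.] | turn z -87.0 then tool xyz cm [ 11.25 -31.88  10.13] | before-turn xyz [-31.25 -12.89  10.13]
```

>>> send_rows(deltas="0 0 0 0 0 8.45;0 0 0 0 0 8.45;0 0 0 0 0 8.45;0 0 0 0 0 8.45;0 0 0 0 0 8.45;0 0 0 0 0 8.45;0 0 0 0 0 8.45;0 0 0 0 0 8.45;0 0 0 0 0 8.45;0 0 0 0 0 8.45;0 0 0 0 0 8.5", jaw=5)

```text
t: 1.7
ee_pos: [0.2352, 0.4972, 0.2313]
ee_rot: [0.86, 0.51, 0.0, 0.0]
ft_force: [-0.0, -0.4, -0.0]
finger_gap: 0.0499
```

>>> send_rows(deltas="-1.41 3.98 0 0 0 0;-1.41 3.98 0 0 0 0;-1.41 3.98 0 0 0 0;-1.41 3.98 0 0 0 0;-1.41 3.98 2 0 0 0;-1.41 3.98 2 0 0 0;-1.41 3.98 3 0 0 0;-1.38 4.02 3.1 0 0 0;0 0 0 0 0 0;0 0 0 0 0 0")

```text
t: 2.7
ee_pos: [0.4602, 0.2491, 0.1326]
ee_rot: [0.859, 0.512, -0.001, -0.0]
ft_force: [0.1, -0.5, -0.2]
finger_gap: 0.0497
```

```bash
cat > look.py <<'E'
import sys
from fit import *
def look(k,s,f,camn="wrist",lo=60,hi=255,hue=35):
    st=ctrl.get_state(); im=cv2.cvtColor(snap(camn),cv2.COLOR_RGB2BGR); c=cam(camn,st); hsv=cv2.cvtColor(im,cv2.COLOR_BGR2HSV)
    z=M[k][:,2].max()*.6; uv=proj(c,[*s,z])
    mk=((hsv[...,1]>=lo)&(hsv[...,1]<=hi)&(hsv[...,0]<hue)).astype(np.uint8); mk=cv2.morphologyEx(mk,cv2.MORPH_OPEN,np.ones((3,3)))
    n,l,ss,ce=cv2.connectedComponentsWithStats(mk)
    H0=hull(c,k,(*s,0)); ok=[j for j in range(1,n) if ss[j,4]>300]
    vis=im.copy(); r=None
    if ok:
        j=min(ok,key=lambda j:np.hypot(*(ce[j]-uv)))
        h=cv2.convexHull(cv2.findContours((l==j).astype(np.uint8),0,2)[0][0])[:,0].astype(float)
        r=fit(c,k,h,s); print(k,r[0].round(4),"yawdeg %.1f"%np.degrees(r[0][2]),"iou %.3f"%r[1],"area",ss[j,4],"bbox",ss[j,:4])
        cv2.polylines(vis,[np.int32(h)],True,(255,0,0),1); cv2.polylines(vis,[np.int32(hull(c,k,r[0]))],True,(0,0,255),1)
    for d in ctrl.tip_of(camn,k)[:2]: print(" net",round(d["p"],2),ray(c,d["uv"],0).round(4))
    cv2.imwrite("pics/"+f,vis); cv2.imwrite("pics/raw_"+f,im); return r
if __name__=="__main__":
    a=sys.argv; look(a[1],(float(a[2]),float(a[3])),a[4],*([a[5]] if len(a)>5 else []),**({} if len(a)<7 else dict(lo=int(a[6]))))
E
python3 look.py long_bar .4625 .247 lb.png
```

```text
long_bar [0.4624 0.2447 1.074 ] yawdeg 61.5 iou 0.913 area 3099 bbox [247 119  22 160]
 net 0.78 [0.464  0.2408 0.    ]
 net 0.31 [0.4529 0.1355 0.    ]
```

View pics/lb.png

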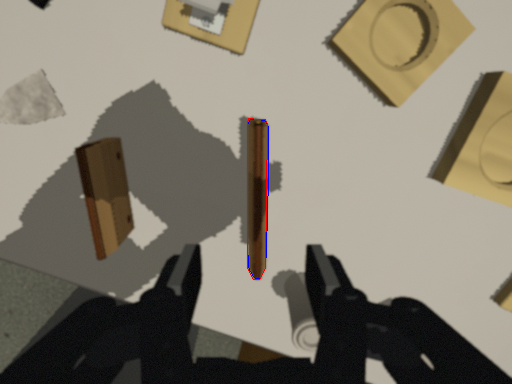

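The wooden long bar is at (257,198), with the short bar at (105,198) and the slim tin at (303,320). The fit agrees with the top view to about 2 mm, so I descend.

```bash
python3 plan.py .4624 .2450 .012 61.6
```

```text
t2.8 pos [0.4598 0.2504 0.1337] psi 61.7 q6 43.9 tilt [0.001 0.001] | turn z 0.1 then tool xyz cm [-0.35  0.48 12.17] | before-turn xyz [-0.36  0.47 12.17]
```

>>> send_rows(deltas="-0.35 0.45 2 0 0 0;0 0 3 0 0 0;0 0 3 0 0 0;0 0 2 0 0 0;0 0 1.2 0 0 0;0 0 1 0 0 0;0 0 0 0 0 0;0 0 0 0 0 0")

```text
t: 3.6
ee_pos: [0.4627, 0.2447, 0.0117]
ee_rot: [0.858, 0.513, 0.001, 0.0]
ft_force: [-0.2, 0.5, 0.3]
finger_gap: 0.0501
```

>>> send_rows(deltas="0 0 0 0 0 0;0 0 0 0 0 0;0 0 0 0 0 0;0 0 0 0 0 0;0 0 0 0 0 0;0 0 0 0 0 0", jaw=0.8, grip_force=45)

```text
t: 4.2
ee_pos: [0.4627, 0.2444, 0.0115]
ee_rot: [0.859, 0.513, 0.001, 0.0]
ft_force: [-0.0, 0.7, 5.9]
finger_gap: 0.0134
```

```bash
python3 plan.py .6983 .0538 .12 34.4
python3 - <<'E'
from h import *
s=ctrl.get_state();print(s["finger_gap"],s["ft_force"])
E
```

```text
t4.2 pos [0.4627 0.2444 0.0115] psi 61.7 q6 43.2 tilt [0.001 0.   ] | turn z 27.3 then tool xyz cm [  8.67  29.04 -10.85] | before-turn xyz [ -5.6   29.79 -10.83]
0.013395342991566108 [-0.03212456  0.72351734  5.85373276]
```

>>> send_rows(deltas="0 0 -1 0 0 0;0 0 -3 0 0 0;0 0 -4 0 0 0;0 0 -4 0 0 0;0 0 -2 0 0 6.8;0 0 0 0 0 6.8;0 0 0 0 0 6.8;0 0 0 0 0 6.8")

```text
t: 5.0
ee_pos: [0.4621, 0.2443, 0.1516]
ee_rot: [0.956, 0.294, 0.0, -0.0]
ft_force: [0.2, -0.6, 0.1]
finger_gap: 0.0137
```

>>> send_rows(deltas="1 2 0 0 0 0;1.5 3.5 0 0 0 0;1.6 3.8 0 0 0 0;1.6 3.8 0 0 0 0;1.5 3.8 0 0 0 0;1.5 3.1 0 0 0 0;0 0 0 0 0 0;0 0 0 0 0 0;0 0 0 0 0 0")

```text
t: 5.9
ee_pos: [0.6465, 0.1293, 0.1512]
ee_rot: [0.955, 0.297, -0.0, -0.0]
ft_force: [-0.5, 0.7, -0.2]
finger_gap: 0.0132
```

```bash
python3 plan.py .6983 .0538 .12 34.4; python3 look.py long_stand .698 .054 ls.png; python3 look.py wide_block .664 .177 wb.png
```

```text
t5.9 pos [0.6465 0.1293 0.1512] psi 34.5 q6 56.5 tilt [-0.001  0.   ] | turn z 0.1 then tool xyz cm [0.01 9.16 3.12] | before-turn xyz [-0.01  9.16  3.11]
long_stand [0.6993 0.052  0.6025] yawdeg 34.5 iou 0.958 area 10832 bbox [314  83  90 181]
 net 0.94 [0.6997 0.0547 0.    ]
wide_block [0.6654 0.1767 0.7501] yawdeg 43.0 iou 0.488 area 19187 bbox [153  70 126 293]
 net 0.61 [0.6662 0.1759 0.    ]
```

View pics/ls.png

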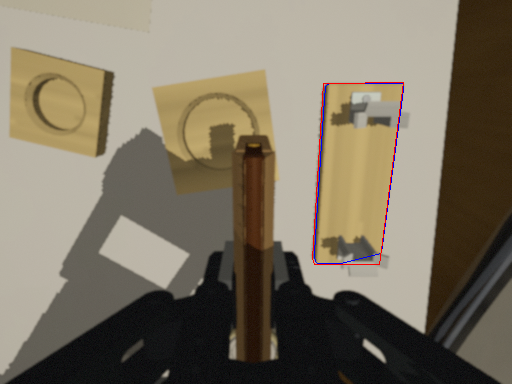

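>>> send_rows(deltas="0 2 0 0 0 0;0 3 0 0 0 0;0.03 3 0 0 0 0;0 1.3 1.5 0 0 0;0 0 3 0 0 0;0 0 3 0 0 0;0 0 0 0 0 0;0 0 0 0 0 0")

```text
t: 6.9
ee_pos: [0.7001, 0.0524, 0.0758]
ee_rot: [0.955, 0.297, -0.0, -0.0]
ft_force: [-0.3, 1.1, -0.3]
finger_gap: 0.0133
```

```bash
python3 plan.py .6992 .0527 .0235 34.5
python3 - <<'E'
from h import *
snap("wrist","w1.png");snap("scene","s1.png")
a=cv2.imread("pics/w1.png");b=cv2.imread("pics/s1.png")[120:220,220:354]
cv2.imwrite("pics/c1.png",np.hstack([cv2.resize(a,(400,300)),cv2.resize(b,(400,300),interpolation=2)]))
E
```

```text
t6.9 pos [0.7001 0.0524 0.0758] psi 34.5 q6 50.1 tilt [-0.001  0.   ] | turn z -0.0 then tool xyz cm [-0.06 -0.07  5.23] | before-turn xyz [-0.06 -0.07  5.23]
```

View pics/c1.png

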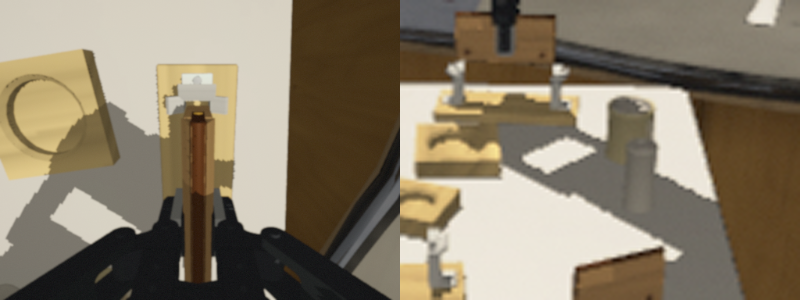

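The bar lines up with the guide centre in the left view (bar at x≈200, stand mid x≈199), and hangs above both guides in the scene view. I lower it slowly.

>>> send_rows(deltas="-0.06 -0.05 1 0 0 0;0 0 1 0 0 0;0 0 0.7 0 0 0;0 0 0.7 0 0 0;0 0 0.6 0 0 0;0 0 0 0 0 0;0 0 0 0 0 0")

```text
t: 7.7
ee_pos: [0.6996, 0.0523, 0.036]
ee_rot: [0.955, 0.296, 0.0, 0.0]
ft_force: [-0.6, -0.0, -1.3]
finger_gap: 0.0131
```

>>> send_rows(deltas="0 0 0.5 0 0 0;0 0 0.4 0 0 0;0 0 0.3 0 0 0;0 0 0 0 0 0;0 0 0 0 0 0")

```text
t: 8.2
ee_pos: [0.6994, 0.0523, 0.0238]
ee_rot: [0.955, 0.296, -0.0, -0.0]
ft_force: [-0.8, 0.1, -1.0]
finger_gap: 0.0136
```

>>> send_rows(deltas="0 0 0.1 0 0 0;0 0 0 0 0 0;0 0 0 0 0 0")

```text
t: 8.5
ee_pos: [0.6995, 0.0523, 0.0236]
ee_rot: [0.955, 0.296, 0.0, 0.0]
ft_force: [-2.9, 0.5, 5.9]
finger_gap: 0.0135
```

>>> send_rows(deltas="0 0 0 0 0 0;0 0 0 0 0 0;0 0 0 0 0 0;0 0 0 0 0 0;0 0 0 0 0 0", jaw=4)

```text
t: 9.0
ee_pos: [0.6994, 0.0523, 0.0228]
ee_rot: [0.955, 0.296, -0.0, -0.0]
ft_force: [-0.8, 0.2, -0.5]
finger_gap: 0.0398
```

>>> send_rows(deltas="0 0 -1 0 0 0;0 0 -3 0 0 0;0 0 -3 0 0 0;0 0 -4 0 0 0;0 0 -2 0 0 0;0 0 0 0 0 0;0 0 0 0 0 0")

```text
t: 9.7
ee_pos: [0.6992, 0.0524, 0.1528]
ee_rot: [0.955, 0.296, -0.0, -0.0]
ft_force: [-0.6, -0.7, 0.0]
finger_gap: 0.0399
```

```bash
python3 look.py wide_block .664 .177 wb.png;python3 - <<'E'
from h import *
c=cam("wrist"); im=cv2.imread("pics/raw_wb.png")
# expected seated bar
p=(.6993,.0523); a=np.radians(34.5); C,S=np.cos(a),np.sin(a)
for zz,col in((.070,(0,0,255)),):
    L=[proj(c,[p[0]+s*.058*C,p[1]+s*.058*S,zz]) for s in(-1,1)]
    print(np.round(L))
    for u in L: cv2.circle(im,tuple(np.int32(u)),3,col,1)
cv2.imwrite("pics/c2.png",im)
E
python3 plan.py .525 .05 .16 35
```

```text
wide_block [0.6654 0.1766 0.749 ] yawdeg 42.9 iou 0.992 area 12609 bbox [ 38  70 140 124]
 net 0.71 [0.6667 0.1759 0.    ]
 net 0.52 [0.6982 0.0498 0.    ]
[[252. 271.]
 [252. 122.]]
t9.8 pos [0.6988 0.0524 0.1513] psi 34.5 q6 50.1 tilt [-0.003  0.   ] | turn z -0.5 then tool xyz cm [-14.38  -9.78  -0.87] | before-turn xyz [-14.46  -9.65  -0.82]
```

View pics/c2.png

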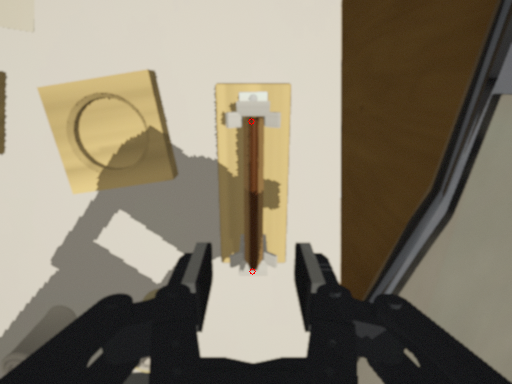

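The long bar is seated in its guides: both ends match the predicted top-edge points (252,122) and (252,271), and contact showed about 6 N. Next is the wide tin.

>>> send_rows(deltas="-3 -2 0 0 0 0;-3.9 -2.6 0 0 0 0;-4 -2.6 0 0 0 0;-3.6 -2.4 0 0 0 0;0 0 0 0 0 -8.5;0 0 0 0 0 -8.5;0 0 0 0 0 -8.5;0 0 0 0 0 -8.5", jaw=8.5)

```text
t: 10.6
ee_pos: [0.525, 0.0494, 0.1518]
ee_rot: [0.825, 0.565, -0.001, -0.001]
ft_force: [-0.2, 0.1, 0.9]
finger_gap: 0.0851
```

>>> send_rows(deltas="0 0 0 0 0 -8.5;0 0 0 0 0 -8.5;0 0 0 0 0 -8.5;0 0 0 0 0 -8.5;0 0 0 0 0 0;0 0 0 0 0 0")

```text
t: 11.2
ee_pos: [0.5252, 0.0494, 0.1522]
ee_rot: [0.628, 0.779, -0.0, -0.001]
ft_force: [0.4, -0.7, 0.5]
finger_gap: 0.0851
```

```bash
python3 - <<'E'
from look import *
st=ctrl.get_state(); im=cv2.cvtColor(snap("wrist"),cv2.COLOR_RGB2BGR); c=cam("wrist",st)
cv2.imwrite("pics/wt_raw.png",im); vis=im.copy()
for k in("wide_tin","slim_tin"):
    for d in ctrl.tip_of("wrist",k)[:2]: print(k,round(d["p"],2),np.round(d["uv"]),ray(c,d["uv"],0).round(4))
    for d in ctrl.search_frame("wrist",k)[:2]:
        b=np.array(d["bbox"]); print(k,round(d["p"],2),b.round()); cv2.rectangle(vis,tuple(np.int32(b[:2])),tuple(np.int32(b[:2]+b[2:])),(0,0,255),1)
cv2.imwrite("pics/wt.png",vis)
E
python3 plan.py .525 .05 .16 105
```

```text
wide_tin 0.56 [253. 180.] [0.5262 0.046  0.    ]
slim_tin 0.84 [188.  61.] [0.4503 0.1365 0.    ]
slim_tin 0.85 [147.  29.  62.  56.]
t11.4 pos [0.5255 0.0494 0.1528] psi 102.4 q6 -19.9 tilt [-0.  0.] | turn z -2.6 then tool xyz cm [ 0.07 -0.03 -0.72] | before-turn xyz [ 0.07 -0.04 -0.72]
```

View pics/wt.png

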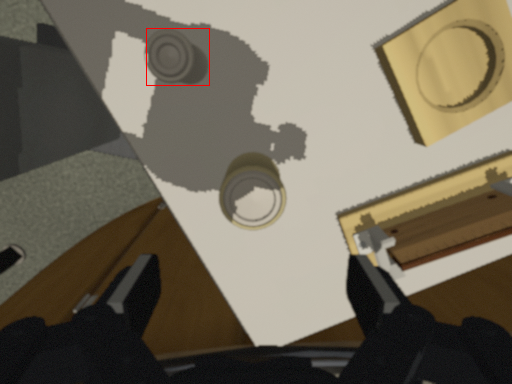

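Wide tin top rim: columns 219–286, rows about 164–231, so its centre is at (252.5,197.5). Slim tin top centre is about (170,55), in shadow. I back-project both at their lid heights.

Run:
```python
from fit import *
c=cam("wrist")
w=ray(c,(252.5,197.5),.061); print("wide",w, "left/right dia",np.linalg.norm(ray(c,(219,197),.061)-ray(c,(286,197),.061)))
print("slim",ray(c,(170,55),.071))
im=cv2.imread("pics/wt_raw.png")
for k,p in(("wide_tin",w),("slim_tin",ray(c,(170,55),.071))): cv2.polylines(im,[np.int32(hull(c,k,(p[0],p[1],0)))],True,(0,0,255),1)
cv2.imwrite("pics/wt2.png",cv2.resize(im[10:250,120:320],None,fx=2,fy=2))
from plan import plan; plan(w[0],w[1],.026,102.4)
```

```text
wide [0.52598739 0.04875296 0.061     ] left/right dia 0.051229977140113445
slim [0.45304371 0.13477158 0.071     ]
t11.4 pos [0.5255 0.0494 0.1528] psi 102.4 q6 -19.9 tilt [-0.  0.] | turn z 0.0 then tool xyz cm [-0.07  0.03 12.68] | before-turn xyz [-0.07  0.04 12.68]
```

View pics/wt2.png

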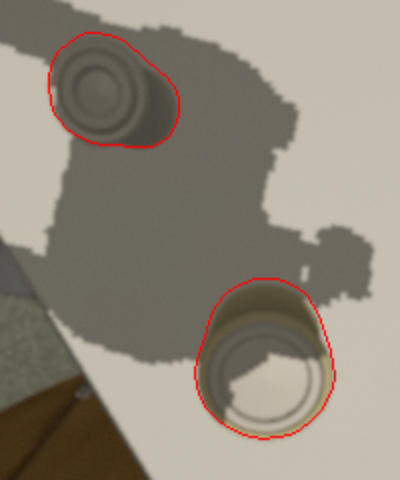

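>>> send_rows(deltas="-0.07 0 2 0 0 0;0 0 3 0 0 0;0 0 3 0 0 0;0 0 2.5 0 0 0;0 0 1.5 0 0 0;0 0 0.7 0 0 0;0 0 0 0 0 0;0 0 0 0 0 0")

```text
t: 12.25
ee_pos: [0.5261, 0.0486, 0.0266]
ee_rot: [0.626, 0.78, 0.0, 0.0]
ft_force: [0.3, -0.1, -0.2]
finger_gap: 0.085
```

>>> send_rows(deltas="0 0 0 0 0 0;0 0 0 0 0 0;0 0 0 0 0 0;0 0 0 0 0 0;0 0 0 0 0 0;0 0 0 0 0 0", jaw=4.7, grip_force=50)

```text
t: 12.85
ee_pos: [0.5258, 0.0486, 0.0268]
ee_rot: [0.626, 0.78, 0.0, 0.0]
ft_force: [-2.4, -0.0, 6.5]
finger_gap: 0.0516
```

>>> send_rows(deltas="0 0 -0.5 0 0 0;0 0 -2 0 0 0;0 0 -3 0 0 0;0 0 -2.5 0 0 0;0 0 -1 0 0 0;0 0 0 0 0 0;0 0 0 0 0 0")

```text
t: 13.55
ee_pos: [0.5251, 0.0488, 0.1149]
ee_rot: [0.626, 0.78, -0.0, -0.001]
ft_force: [0.2, -0.7, -3.4]
finger_gap: 0.0515
```

```bash
python3 plan.py .6657 .1766 .115 102.4
```

```text
t13.6 pos [0.5251 0.0488 0.1149] psi 102.5 q6 -20.1 tilt [-0.002  0.   ] | turn z 0.1 then tool xyz cm [ 9.470e+00  1.648e+01 -1.000e-02] | before-turn xyz [ 9.44 16.49 -0.04]
```

>>> send_rows(deltas="0.8 1.4 0 0 0 0;1.6 2.8 0 0 0 0;1.9 3.3 0 0 0 0;2 3.4 0 0 0 0;1.8 3.2 0 0 0 0;1 1.7 0 0 0 0;0.37 0.68 0 0 0 0;0 0 2 0 0 0;0 0 2 0 0 0;0 0 0 0 0 0;0 0 0 0 0 0")

```text
t: 14.65
ee_pos: [0.6658, 0.1762, 0.0756]
ee_rot: [0.626, 0.78, -0.001, -0.0]
ft_force: [0.2, 0.5, -1.6]
finger_gap: 0.0516
```

```bash
python3 plan.py .6657 .1766 .0338 102.4
python3 - <<'E'
from h import *
st=ctrl.get_state(); im=snap("wrist","w3.png"); c=cam("wrist",st); v=cv2.imread("pics/w3.png")
t=np.linspace(0,2*np.pi,40)
P=np.array([proj(c,[.6656+.035*np.cos(a),.1766+.035*np.sin(a),.02]) for a in t])
cv2.polylines(v,[np.int32(P)],True,(0,0,255),1)
p=st["ee_pos"]; P=np.array([proj(c,[p[0]+.0265*np.cos(a),p[1]+.0265*np.sin(a),p[2]-.0268+.061]) for a in t]); cv2.polylines(v,[np.int32(P)],True,(255,0,0),1)
cv2.imwrite("pics/w3.png",v)
E
```

```text
t14.7 pos [0.6658 0.1762 0.0756] psi 102.5 q6 -7.5 tilt [-0.001 -0.   ] | turn z 0.1 then tool xyz cm [0.04 0.   4.18] | before-turn xyz [0.04 0.01 4.18]
```

View pics/w3.png

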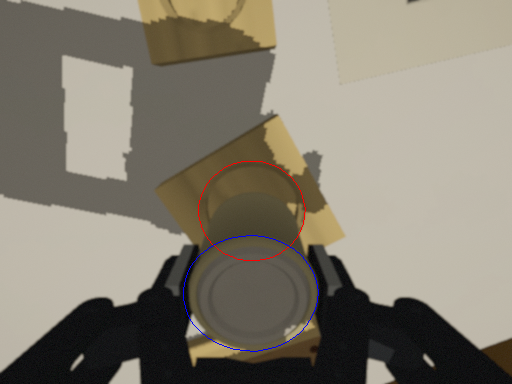

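The predicted hole (red) and lid (blue) outlines match the picture, so I lower it.

>>> send_rows(deltas="0.04 0 1 0 0 0;0 0 1 0 0 0;0 0 0.8 0 0 0;0 0 0.6 0 0 0;0 0 0.4 0 0 0;0 0 0.3 0 0 0;0 0 0 0 0 0;0 0 0 0 0 0")

```text
t: 15.5
ee_pos: [0.6662, 0.1772, 0.0352]
ee_rot: [0.626, 0.78, 0.0, 0.0]
ft_force: [0.3, -0.2, -2.0]
finger_gap: 0.0513
```

>>> send_rows(deltas="0 0 0.15 0 0 0;0 0 0.1 0 0 0;0 0 0 0 0 0;0 0 0 0 0 0")

```text
t: 15.9
ee_pos: [0.6664, 0.1772, 0.0339]
ee_rot: [0.626, 0.78, 0.001, 0.001]
ft_force: [-1.5, -0.5, 4.9]
finger_gap: 0.0518
```

>>> send_rows(deltas="0 0 0 0 0 0;0 0 0 0 0 0;0 0 0 0 0 0;0 0 0 0 0 0", jaw=7)

```text
t: 16.3
ee_pos: [0.6661, 0.1772, 0.0323]
ee_rot: [0.626, 0.78, 0.0, -0.0]
ft_force: [0.4, 0.1, -0.0]
finger_gap: 0.0701
```

>>> send_rows(deltas="0 0 -1 0 0 0;0 0 -2.5 0 0 0;0 0 -3 0 0 0;0 0 -4 0 0 0;0 0 -2 0 0 0;0 0 0 0 0 0;0 0 0 0 0 0")

```text
t: 17.0
ee_pos: [0.6658, 0.1772, 0.1573]
ee_rot: [0.626, 0.78, -0.0, -0.0]
ft_force: [0.2, 0.6, -0.4]
finger_gap: 0.07
```

```bash
python3 plan.py .4530 .1355 .16 102.4
python3 - <<'E'
from fit import *
st=ctrl.get_state(); im=snap("wrist","w4.png"); c=cam("wrist",st); v=cv2.imread("pics/w4.png")
def cir(x,y,r,z,col): cv2.polylines(v,[np.int32([proj(c,[x+r*np.cos(a),y+r*np.sin(a),z]) for a in np.linspace(0,6.28,40)])],True,col,1)
cir(.6656,.1766,.0265,.068,(255,0,0)); cir(.6656,.1766,.035,.02,(0,0,255))
cv2.imwrite("pics/w4.png",v)
E
python3 look.py slim_block .610 .302 sb.png
```

```text
t17.0 pos [0.6658 0.1772 0.1573] psi 102.5 q6 -7.4 tilt [-0. -0.] | turn z 0.1 then tool xyz cm [  0.5  -21.68  -0.27] | before-turn xyz [  0.53 -21.68  -0.27]
slim_block [0.6181 0.28   0.3522] yawdeg 20.2 iou 0.687 area 6352 bbox [168   0 102  74]
 net 0.71 [0.6137 0.3009 0.    ]
```

View pics/w4.png

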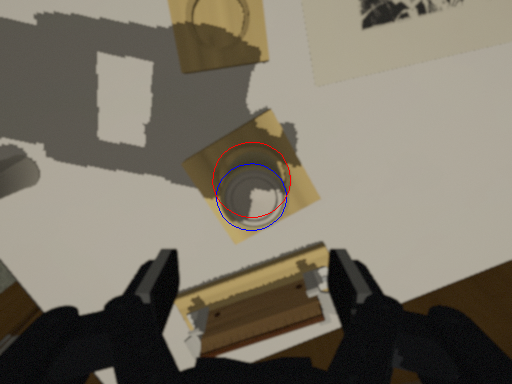

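The wide tin sits in the hole with its lid matching the seated prediction (253,197). Next, the slim tin.

>>> send_rows(deltas="0 -3 0 0 0 0;0.1 -4 0 0 0 0;0.1 -4 0 0 0 0;0.1 -4 0 0 0 0;0.1 -4 0 0 0 0;0.1 -2.7 0 0 0 0;0 0 0 0 0 0;0 0 0 0 0 0", jaw=6)

```text
t: 17.95
ee_pos: [0.4533, 0.1351, 0.1572]
ee_rot: [0.626, 0.78, -0.0, -0.0]
ft_force: [0.1, 0.6, -0.2]
finger_gap: 0.0601
```

Run:
```python
from fit import *
from plan import plan
plan(.453,.1355,.028,102.4)
st=ctrl.get_state(); im=snap("wrist","w5.png"); c=cam("wrist",st); v=cv2.imread("pics/w5.png")
print(proj(c,[.453,.1355,.071]))
cv2.polylines(v,[np.int32(hull(c,"slim_tin",(.453,.1355,0)))],True,(0,0,255),1)
cv2.imwrite("pics/w5.png",cv2.resize(v[100:300,150:350],None,fx=3,fy=3))
```

```text
t17.9 pos [0.4533 0.1351 0.1572] psi 102.5 q6 -10.3 tilt [-0.  0.] | turn z 0.1 then tool xyz cm [ 0.04 -0.02 12.92] | before-turn xyz [ 0.04 -0.02 12.92]
[251.75696901 198.36650521]
```

View pics/w5.png

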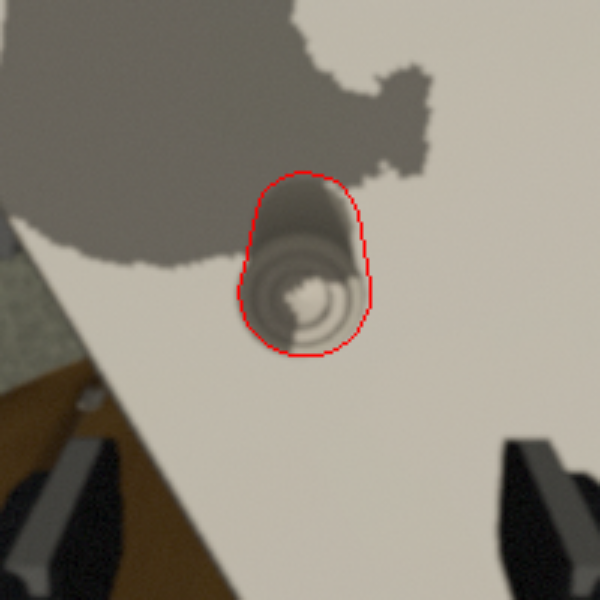

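The slim tin fits the outline to about 1 mm.

>>> send_rows(deltas="0 0 2 0 0 0;0 0 3 0 0 0;0 0 3 0 0 0;0 0 2.5 0 0 0;0 0 1.5 0 0 0;0 0 0.9 0 0 0;0 0 0 0 0 0;0 0 0 0 0 0")

```text
t: 18.8
ee_pos: [0.4538, 0.1352, 0.0287]
ee_rot: [0.626, 0.78, 0.0, 0.0]
ft_force: [0.7, 0.2, 0.1]
finger_gap: 0.0601
```

>>> send_rows(deltas="0 0 0 0 0 0;0 0 0 0 0 0;0 0 0 0 0 0;0 0 0 0 0 0;0 0 0 0 0 0;0 0 0 0 0 0", jaw=2.8, grip_force=35)

```text
t: 19.4
ee_pos: [0.4533, 0.1351, 0.0291]
ee_rot: [0.626, 0.78, 0.0, 0.0]
ft_force: [-1.6, 0.6, 5.8]
finger_gap: 0.032
```

>>> send_rows(deltas="0 0 -0.5 0 0 0;0 0 -2 0 0 0;0 0 -3 0 0 0;0 0 -2.5 0 0 0;0 0 -1 0 0 0;0 0 0 0 0 0;0 0 0 0 0 0")

```text
t: 20.1
ee_pos: [0.4526, 0.1351, 0.1175]
ee_rot: [0.626, 0.78, -0.0, -0.001]
ft_force: [-0.1, 1.4, -2.3]
finger_gap: 0.0313
```

```bash
python3 plan.py .6115 .3015 .115 102.4
```

```text
t20.1 pos [0.4526 0.1351 0.1175] psi 102.5 q6 -10.3 tilt [-0.001 -0.   ] | turn z 0.1 then tool xyz cm [12.84 19.09  0.25] | before-turn xyz [12.81 19.11  0.23]
```

>>> send_rows(deltas="1.4 1.2 0 0 0 0;2.2 1.8 0 0 0 0;2.6 2 0 0 0 0;2.6 2 0 0 0 0;2.5 2 0 0 0 0;1.5 1.1 0 0 0 0;0 0 0 0 0 0;0 0 0 0 0 0")

```text
t: 20.9
ee_pos: [0.5233, 0.2815, 0.1168]
ee_rot: [0.626, 0.78, -0.001, -0.001]
ft_force: [0.4, -0.6, -2.1]
finger_gap: 0.0316
```

```bash
python3 look.py slim_block .6115 .3015 sb.png; python3 plan.py .6115 .3015 .115 102.4
```

```text
slim_block [0.6111 0.2996 0.3573] yawdeg 20.5 iou 0.989 area 8974 bbox [314 141 101 102]
 net 0.7 [0.6115 0.2975 0.    ]
 net 0.3 [0.3563 0.3043 0.    ]
t21.0 pos [0.5235 0.281  0.1177] psi 102.4 q6 4.4 tilt [-0.002 -0.001] | turn z 0.0 then tool xyz cm [0.11 9.04 0.27] | before-turn xyz [0.1  9.04 0.25]
```

View pics/sb.png

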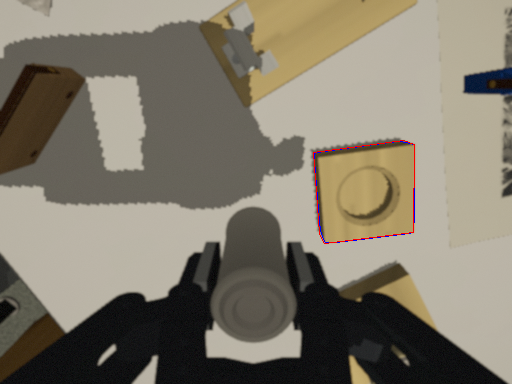

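Slim block at (364,192), fitted tightly at (0.611, 0.2996). Moving over it.

>>> send_rows(deltas="-0.05 1.5 0 0 0 0;0 3 0 0 0 0;0 3 0 0 0 0;0 1.47 0 0 0 0;0 0 2 0 0 0;0 0 2 0 0 0;0 0 0 0 0 0;0 0 0 0 0 0")

```text
t: 21.8
ee_pos: [0.6117, 0.3002, 0.0788]
ee_rot: [0.626, 0.78, -0.0, -0.0]
ft_force: [-0.1, 0.5, -0.5]
finger_gap: 0.0313
```

```bash
python3 plan.py .6112 .2998 .036 102.4
```

```text
t21.8 pos [0.6117 0.3002 0.0788] psi 102.4 q6 3.8 tilt [-0. -0.] | turn z 0.0 then tool xyz cm [-0.03 -0.06  4.28] | before-turn xyz [-0.03 -0.06  4.28]
```

>>> send_rows(deltas="-0.03 -0.06 1 0 0 0;0 0 1 0 0 0;0 0 0.8 0 0 0;0 0 0.6 0 0 0;0 0 0.4 0 0 0;0 0 0.3 0 0 0;0 0 0 0 0 0;0 0 0 0 0 0")

```text
t: 22.6
ee_pos: [0.6113, 0.3005, 0.0376]
ee_rot: [0.626, 0.78, 0.0, 0.0]
ft_force: [0.1, -0.5, -0.7]
finger_gap: 0.0317
```

>>> send_rows(deltas="0 0 0.15 0 0 0;0 0 0.1 0 0 0;0 0 0 0 0 0;0 0 0 0 0 0")

```text
t: 23.0
ee_pos: [0.6115, 0.3005, 0.0362]
ee_rot: [0.626, 0.78, 0.001, 0.0]
ft_force: [-1.9, -0.4, 6.7]
finger_gap: 0.0318
```

Contact with the floor at the expected height. Release, rise, and check; then plan for the short bar.

>>> send_rows(deltas="0 0 0 0 0 0;0 0 0 0 0 0;0 0 0 0 0 0;0 0 0 0 0 0", jaw=5)

```text
t: 23.4
ee_pos: [0.6112, 0.3004, 0.0347]
ee_rot: [0.626, 0.78, -0.0, -0.0]
ft_force: [-0.8, 1.0, 0.7]
finger_gap: 0.0502
```

>>> send_rows(deltas="0 0 -1 0 0 0;0 0 -2.5 0 0 0;0 0 -3 0 0 0;0 0 -4 0 0 0;0 0 -2 0 0 0;0 0 0 0 0 0;0 0 0 0 0 0")

```text
t: 24.1
ee_pos: [0.611, 0.3004, 0.1598]
ee_rot: [0.626, 0.78, -0.0, -0.0]
ft_force: [-0.1, -0.1, -1.1]
finger_gap: 0.0501
```

```bash
python3 - <<'E'
from fit import *
from plan import plan
plan(.3561,.305,.15,63.1)
st=ctrl.get_state(); im=snap("wrist","w6.png"); c=cam("wrist",st); v=cv2.imread("pics/w6.png")
def cir(x,y,r,z,col): cv2.polylines(v,[np.int32([proj(c,[x+r*np.cos(a),y+r*np.sin(a),z]) for a in np.linspace(0,6.28,40)])],True,col,1)
cir(.6111,.2998,.0165,.078,(255,0,0)); cir(.6111,.2996,.025,.02,(0,0,255))
cv2.imwrite("pics/w6.png",v)
E
python3 look.py short_stand .531 .4154 ss.png
```

```text
t24.1 pos [0.611  0.3004 0.1598] psi 102.5 q6 3.8 tilt [-0. -0.] | turn z 39.4 then tool xyz cm [-11.12 -22.94   0.98] | before-turn xyz [  5.96 -24.78   0.98]
short_stand [0.5417 0.4041 3.5671] yawdeg 204.4 iou 0.660 area 8992 bbox [120   0 160 104]
 net 0.84 [0.5304 0.414  0.    ]
```

View pics/w6.png

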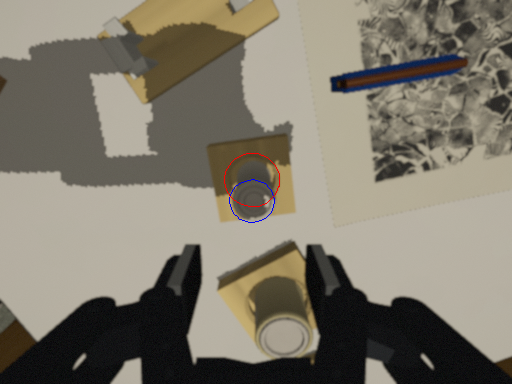

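The slim tin is seated with its lid at (252,200), matching the prediction. On to the short bar.

>>> send_rows(deltas="0 0 0 0 0 7.9;0 0 0 0 0 7.9;0 0 0 0 0 7.9;0 0 0 0 0 7.9;0 0 0 0 0 7.8;-1.6 -3.3 0 0 0 0;-1.9 -4 0 0 0 0;-1.9 -4 0.3 0 0 0;-1.9 -4 0.4 0 0 0;-1.9 -4 0.3 0 0 0;-1.9 -3.6 0 0 0 0;0 0 0 0 0 0")

```text
t: 25.45
ee_pos: [0.3518, 0.3046, 0.1492]
ee_rot: [0.852, 0.524, -0.002, -0.0]
ft_force: [0.9, -0.7, -0.9]
finger_gap: 0.0497
```

```bash
python3 look.py short_bar .3561 .305 shb.png; python3 plan.py .3561 .305 .012 63.1
```

```text
short_bar [0.357  0.3029 1.1142] yawdeg 63.8 iou 0.907 area 2058 bbox [249 131  21 115]
 net 0.69 [0.295  0.4028 0.    ]
 net 0.66 [0.2645 0.5058 0.    ]
t25.6 pos [0.3564 0.3052 0.1497] psi 63.1 q6 52.9 tilt [-0. -0.] | turn z 0.0 then tool xyz cm [-0.03 -0.02 13.77] | before-turn xyz [-3.000e-02 -1.000e-02  1.377e+01]
```

View pics/shb.png

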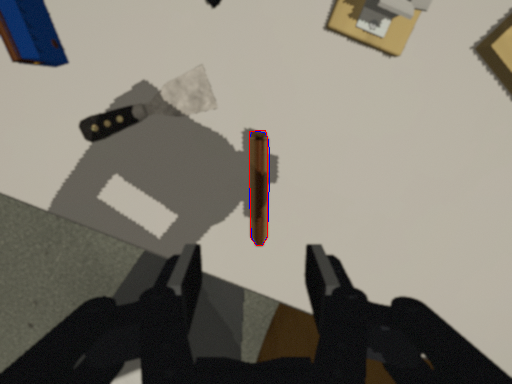

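The wooden short bar is at (259,187), with the knife off to the left. The arm was still settling, so I measure once more at rest.

```bash
python3 look.py short_bar .3561 .305 shb2.png; python3 plan.py .3565 .305 .012 63.4
```

```text
short_bar [0.3568 0.3024 1.111 ] yawdeg 63.7 iou 0.934 area 2014 bbox [244 135  20 114]
 net 0.74 [0.2607 0.5052 0.    ]
 net 0.73 [0.3556 0.3024 0.    ]
t25.6 pos [0.3577 0.3052 0.1496] psi 63.1 q6 52.9 tilt [ 0. -0.] | turn z -0.3 then tool xyz cm [-0.07 -0.1  13.76] | before-turn xyz [-0.07 -0.1  13.76]
```

>>> send_rows(deltas="-0.28 0.04 2 0 0 -0.5;0 0 3 0 0 0;0 0 3 0 0 0;0 0 3 0 0 0;0 0 1.7 0 0 0;0 0 1.05 0 0 0;0 0 0 0 0 0;0 0 0 0 0 0")

```text
t: 26.45
ee_pos: [0.3566, 0.3026, 0.0127]
ee_rot: [0.85, 0.527, 0.0, 0.0]
ft_force: [0.1, -0.3, 0.6]
finger_gap: 0.0503
```

>>> send_rows(deltas="0 0 0 0 0 0;0 0 0 0 0 0;0 0 0 0 0 0;0 0 0 0 0 0;0 0 0 0 0 0;0 0 0 0 0 0", jaw=0.8, grip_force=45)

```text
t: 27.05
ee_pos: [0.3562, 0.3026, 0.0131]
ee_rot: [0.85, 0.527, 0.001, 0.0]
ft_force: [-0.2, -0.3, 6.7]
finger_gap: 0.0132
```

```bash
python3 plan.py .531 .4154 .15 43.4
```

```text
t27.1 pos [0.3562 0.3026 0.0131] psi 63.6 q6 52.2 tilt [0.001 0.001] | turn z 20.2 then tool xyz cm [ 20.45   3.81 -13.69] | before-turn xyz [ 17.89  10.65 -13.65]
```

>>> send_rows(deltas="0 0 -1 0 0 0;0 0 -3 0 0 0;0 0 -4 0 0 0;0 0 -4 0 0 0;0 0 -1.7 0 0 6.7;0 0 0 0 0 6.7;0 0 0 0 0 6.8")

```text
t: 27.75
ee_pos: [0.3557, 0.3025, 0.1507]
ee_rot: [0.93, 0.367, 0.001, -0.0]
ft_force: [-0.1, 0.7, -2.3]
finger_gap: 0.0131
```

>>> send_rows(deltas="1.6 -0.4 0 0 0 0;3 -0.7 0 0 0 0;3.6 -0.9 0 0 0 0;3.6 -0.9 0 0 0 0;3.6 -0.9 0 0 0 0;3 -0.8 0 0 0 0;2 -0.6 0 0 0 0;0 0 0 0 0 0;0 0 0 0 0 0;0 0 0 0 0 0")

```text
t: 28.75
ee_pos: [0.4679, 0.4797, 0.1498]
ee_rot: [0.929, 0.37, -0.0, 0.0]
ft_force: [0.0, 0.3, -1.5]
finger_gap: 0.0135
```

```bash
python3 look.py short_stand .531 .4154 ss.png; python3 plan.py .531 .4154 .15 43.4
```

```text
short_stand [0.5312 0.4137 0.7483] yawdeg 42.9 iou 0.941 area 8267 bbox [313 101  87 148]
 net 0.96 [0.5327 0.4175 0.    ]
t28.9 pos [0.4681 0.4797 0.1499] psi 43.4 q6 82.2 tilt [-0. -0.] | turn z -0.0 then tool xyz cm [ 0.15  9.   -0.01] | before-turn xyz [ 0.16  9.   -0.01]
```

View pics/ss.png

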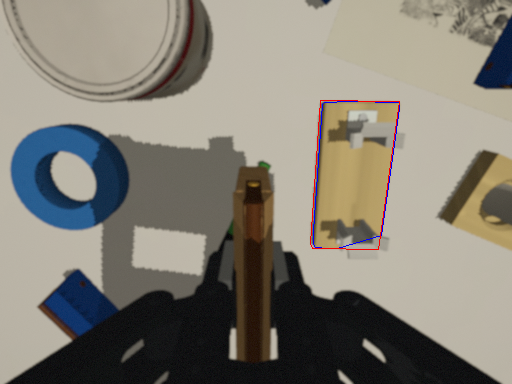

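The short stand is at (355,175) and the wood bar is held straight. The wrist fit agrees with the top view within 2 mm.

>>> send_rows(deltas="0.08 2 0 0 0 0;0 3 0 0 0 0;0 3 0 0 0 0;0 1.1 1.3 0 0 0;0 0 3 0 0 0;0 0 3 0 0 0;0 0 0 0 0 0;0 0 0 0 0 0")

```text
t: 29.65
ee_pos: [0.5316, 0.4146, 0.0767]
ee_rot: [0.929, 0.37, -0.0, 0.0]
ft_force: [0.7, 0.8, -1.0]
finger_gap: 0.0135
```

```bash
python3 look.py short_stand .531 .4154 ss2.png; python3 plan.py .5311 .4143 .025 43.2
python3 - <<'E'
from h import *
# symmetry of grey guides / far end: foot side edges left & right at far part
c=cam("wrist"); im=cv2.imread("pics/raw_ss2.png"); hsv=cv2.cvtColor(im,cv2.COLOR_BGR2HSV)
p=np.array([.5311,.4143]); a=np.radians(43.2); X=np.array([np.cos(a),np.sin(a)]);Y=np.array([np.sin(a),-np.cos(a)])
for u in(.045,.055,.064):
  s=np.arange(-.05,.05,.0005); m=[]
  for v in s:
    q=np.int32(proj(c,[*(p+u*X+v*Y),.012]).round()); m.append(hsv[q[1],q[0],1]>70 and hsv[q[1],q[0],0]<35)
  k=np.flatnonzero(m); print("u",u,"edges mm",s[k[0]]*1e3,s[k[-1]]*1e3) if len(k) else None
s=np.arange(.04,.09,.0005)
for v in(-.025,.025):
  m=[]
  for u in s:
    q=np.int32(proj(c,[*(p+u*X+v*Y),.012]).round()); m.append(hsv[q[1],q[0],1]>70 and hsv[q[1],q[0],0]<35)
  k=np.flatnonzero(m); print("v",v,"far end mm (68.5)",s[k[-1]]*1e3)
E
```

```text
short_stand [0.5316 0.413  0.7553] yawdeg 43.3 iou 0.819 area 15005 bbox [204 108 101 255]
t29.8 pos [0.5322 0.4152 0.0783] psi 43.4 q6 74.5 tilt [0.003 0.001] | turn z 0.2 then tool xyz cm [-0.14 -0.01  5.33] | before-turn xyz [-0.15 -0.01  5.33]
u 0.045 edges mm -29.999999999999986 33.00000000000007
u 0.055 edges mm -29.999999999999986 33.50000000000007
u 0.064 edges mm -29.999999999999986 33.00000000000007
v -0.025 far end mm (68.5) 69.50000000000003
v 0.025 far end mm (68.5) 69.00000000000003
```

>>> send_rows(deltas="0 0.1 1 0 0 0;0 0 1 0 0 0;0 0 0.7 0 0 0;0 0 0.7 0 0 0;0 0 0.5 0 0 0;0 0 0 0 0 0;0 0 0 0 0 0")

```text
t: 30.45
ee_pos: [0.5322, 0.4141, 0.0375]
ee_rot: [0.929, 0.37, 0.0, -0.0]
ft_force: [-0.1, 0.5, -0.2]
finger_gap: 0.0134
```

>>> send_rows(deltas="0 0 0.5 0 0 0;0 0 0.4 0 0 0;0 0 0.25 0 0 0;0 0 0 0 0 0;0 0 0 0 0 0")

```text
t: 30.95
ee_pos: [0.5322, 0.4141, 0.0259]
ee_rot: [0.929, 0.37, 0.0, -0.0]
ft_force: [-0.2, -0.3, -1.0]
finger_gap: 0.0138
```

No resistance, so it is in the grooves. Touch down, then release.

>>> send_rows(deltas="0 0 0.15 0 0 0;0 0 0.1 0 0 0;0 0 0 0 0 0;0 0 0 0 0 0")

```text
t: 31.35
ee_pos: [0.5325, 0.4143, 0.0252]
ee_rot: [0.929, 0.37, 0.001, -0.0]
ft_force: [-1.9, -0.7, 10.0]
finger_gap: 0.0132
```

>>> send_rows(deltas="0 0 0 0 0 0;0 0 0 0 0 0;0 0 0 0 0 0;0 0 0 0 0 0;0 0 0 0 0 0", jaw=4)

```text
t: 31.85
ee_pos: [0.5321, 0.414, 0.0232]
ee_rot: [0.929, 0.37, -0.0, 0.0]
ft_force: [0.6, 0.2, 0.1]
finger_gap: 0.0397
```

>>> send_rows(deltas="0 0 -1 0 0 0;0 0 -3 0 0 0;0 0 -3 0 0 0;0 0 -4 0 0 0;0 0 -2 0 0 0;0 0 0 0 0 0;0 0 0 0 0 0;0 0 0 0 0 0")

```text
t: 32.65
ee_pos: [0.5316, 0.4137, 0.1519]
ee_rot: [0.929, 0.37, -0.001, 0.0]
ft_force: [0.8, -0.0, -0.2]
finger_gap: 0.0398
```

Run:
```python
from look import *
import fit
for k,p in(("long_bar",(.699,.052)),("short_bar",(.532,.414))):
    cmn="wrist" if k=="short_bar" else "top"
    st=ctrl.get_state(); im=cv2.cvtColor(snap(cmn,k+"_end.png"),cv2.COLOR_RGB2BGR); c=cam(cmn,st)
    # expected seated (12 mm) bar top-edge ends
    hsv=cv2.cvtColor(im,cv2.COLOR_BGR2HSV); dark=(hsv[...,2]<125)&(hsv[...,1]>70)&(hsv[...,0]<25)
    y=np.radians(34.5 if k=="long_bar" else 43.3); L=.058 if k=="long_bar" else .042; X=np.array([np.cos(y),np.sin(y)])
    for s in(-1,1): print(k,"pred top end uv",proj(c,[*(np.array(p)+s*L*X),.070]).round(1))
    uv=proj(c,[*p,.06]); m=np.zeros_like(dark,np.uint8); cv2.circle(m,tuple(np.int32(uv)),90 if cmn=="wrist" else 32,1,-1)
    n,l,ss,ce=cv2.connectedComponentsWithStats((dark&(m>0)).astype(np.uint8)); j=1+np.argmax(ss[1:,4]); print(" seen bbox",ss[j],"centroid",ce[j].round(1))
    pts=np.argwhere(l==j)[:,::-1].astype(np.float32); print(" rect",cv2.minAreaRect(pts))
c=cam("top")
for k in("wide_tin","slim_tin","ink_knife","marker_pen"):
    z=.007 if 'tin' in k else 0
    for d in ctrl.tip_of("top",k)[:1]: print(k,round(d["p"],2),ray(c,d["uv"],z).round(3))
print(ctrl.get_state()["ft_force"],ctrl.get_state()["t"])
```

```text
long_bar pred top end uv [374.6 119.8]
long_bar pred top end uv [345.3  81.4]
 seen bbox [332  81  43  52 714] centroid [354.5 105.3]
 rect ((353.6072692871094, 107.39176177978516), (52.99519729614258, 19.504127502441406), 52.883140563964844)
short_bar pred top end uv [251.5 252.5]
short_bar pred top end uv [251.4 144.4]
 seen bbox [ 217  137   61  113 4552] centroid [243.9 193.1]
 rect ((247.5601806640625, 193.16500854492188), (112.04011535644531, 59.75472640991211), 88.40885925292969)
wide_tin 0.93 [0.673 0.18  0.007]
slim_tin 0.69 [0.607 0.303 0.007]
[-0.70688316 -0.25257119 -0.02718508] 32.95
```

Contact came at TCP 25.2 mm, exactly the seated height (13.1 + 12). The mask mixed in shadowed foot, so I run one hue-separated check, and look for the bystanders from a different camera.

Run:
```python
from h import *
im=cv2.imread("pics/short_bar_end.png"); hsv=cv2.cvtColor(im,cv2.COLOR_BGR2HSV)
for r in(160,195,230): print(r,[tuple(int(v) for v in hsv[r,x]) for x in range(228,280,5)])
m=((hsv[...,0]<14)&(hsv[...,1]>110)).astype(np.uint8); m[:120]=0;m[270:]=0;m[:,:200]=0;m[:,310:]=0
n,l,ss,ce=cv2.connectedComponentsWithStats(m); j=1+np.argmax(ss[1:,4]); print(ss[j],ce[j])
snap("scene"); c=cam("scene")
for k in("ink_knife","marker_pen","wide_tin","slim_tin"): print(k,[(round(d["p"],2),ray(c,d["uv"],.007 if "tin" in k else 0).round(3)) for d in ctrl.tip_of("scene",k)[:1]])
```

```text
160 [(21, 122, 107), (20, 120, 91), (20, 122, 94), (19, 123, 91), (16, 148, 74), (11, 171, 82), (16, 159, 90), (19, 128, 139), (21, 115, 169), (21, 111, 172), (21, 112, 176)]
195 [(19, 122, 88), (20, 120, 91), (20, 121, 93), (20, 125, 86), (16, 150, 63), (10, 182, 35), (16, 146, 61), (20, 135, 81), (21, 120, 89), (21, 123, 91), (20, 122, 130)]
230 [(20, 122, 88), (20, 125, 90), (18, 69, 89), (17, 52, 78), (17, 135, 68), (13, 219, 35), (17, 164, 59), (17, 81, 104), (21, 110, 174), (21, 111, 175), (21, 109, 175)]
[249 138   9 112 676] [253.29585799 190.16568047]
ink_knife [(0.92, array([0.29 , 0.409, 0.   ]))]
marker_pen [(0.5, array([0.437, 0.47 , 0.   ]))]
wide_tin [(0.75, array([0.66 , 0.178, 0.007]))]
slim_tin [(0.6, array([0.617, 0.287, 0.007]))]
```

The leather edge runs straight at columns 249–257, rows 138–250. That is within a few pixels of the seated prediction (column 251, rows 144–252). The knife and pen have not moved, so I hand in.

```bash
python3 -c "
from workcell import ctrl
print(ctrl.close_job())"
```

```text
the job is handed in; nothing more can be done
None
```

I placed both scraper bars and both tins and handed the job in at about 33 s of the 109 s. The hand-in gives no verdict, so the outcome rests on my own checks.

| Item | Where it went | Last check |
|---|---|---|
| Long bar | long stand | Bottomed on the foot at the expected height (about 6 N); the picture showed both ends where a seated bar should be |
| Short bar | short stand | Bottomed on the foot at the expected height (10 N); confirmed by pixel measurement only (ends within about 6 px of prediction), because I had used my picture views |
| Wide tin | wide block | Touched the hole's floor at the expected height (about 5 N); lid matched the seated outline in the picture |
| Slim tin | slim block | Touched the hole's floor at the expected height (about 7 N); lid matched the seated outline in the picture |

- **Bystanders:** the scene camera put the ink knife and marker pen within about 8 mm of where they started, which is within the network's error. The arm never touched them. I left the three blue bars alone.
- **Checks that disagreed:** the network's final tin positions were off by 3–14 mm, and the two cameras did not agree with each other. I trusted the close pictures and the contact heights instead. The top-camera check of the long bar, and my first mask of the short bar, were spoiled by shadowed plywood. I redid only the short bar.

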